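# Free the stuck core from the casting mould

## Task

Swing the steel keeper on the blue mould fully open, then draw the stuck core out by its orange grip block: it is friction-tight and a straight pull lifts the whole mould, so work it to and fro about its axis while pulling lightly, and keep the mould down in its nest. Stand the core upright, plug down, wholly on the green mat, and leave the pen pot, tape roll and glue bottle where they are.

Things in the scene. Friction and masses are not known exactly. Their poses are not given: they have to be found in the camera images.
- nest: Fixed dark base plate 121 x 131 x 6 mm (x, y, z) with four aluminium rails round it, tops 24 mm above the bench. Origin: centre of its underside on the bench. The mould stands loosely (1.5 mm play all round) on the plate between the rails.
- mould: Loose blue block 100 x 110 x 50 mm (x, y, z), 1.6 to 1.9 kg, held only by its weight and the nest's rails. Origin: centre of its underside, z up. 39 mm bore in the middle; spring seals in its upper half grip the 36 mm plug with 25 to 40 N of sliding friction against the direction of motion (0.45 to 0.7 Nm in pure twist, either way): rising 4 mm per rad of turn takes only a quarter as pull.
- keeper (a joint): Steel swing bar on the mould, 14 mm wide, 7 thick, underside 57.5 mm above the mould's. Pivot at x -0.030, y -0.042 m in the mould's frame. At 0 rad it lies along the mould's +y from the pivot, over the edge of the core's flange, which cannot rise; it swings out over the mould's -x side (direction (-sin q, cos q)) to its stop at 1.0 rad. Friction 0.12 Nm; stays where left; starts at 0 to 0.08.
- keeper_post (a point): On the axis of the round red upright post, 14 mm diameter and 34 mm tall, at the free end of the keeper, 108 mm from the pivot; this point lies 82.5 mm above the mould's underside, 15 mm below the post's top. Pushed sideways from the core's side it swings the keeper open.
- core: Stuck core, 88 mm tall, 0.2 kg. Origin: centre of the plug's flat lower end, z up. Plug 36 mm diameter, 30 long; flange 60 mm diameter, 6 thick, on the mould's top; stem 18 mm diameter; orange grip block 76 mm long (x), 58 wide (y), 22 high, 66 to 88 mm above the origin. Seated, the origin is 20 mm above the mould's underside; it is out when raised 30 mm.
- core_grip (a point): Centre of the orange grip block, 77 mm above the core's origin.
- mat: Fixed green ribbed mat 80 x 80 x 5 mm. Origin: centre of its underside on the bench; nothing stands on it.
- pen_pot: Loose grey pot with pens and scissors, 76 x 100 x 151 mm. Origin: centre of its underside.
- tape_roll: Loose roll of tape lying flat, 112 mm diameter, 50 mm high. Origin: centre of its underside.
- glue: Loose white and red glue bottle, 40 mm diameter, 95 mm tall. Origin: centre of its underside.

How it is judged:
By the outcome, as a careful person would: the job done as asked, in the order asked, and still so for the second after the job is handed in, with the robot touching nothing.
It also fails if it takes over 64 s, if anything falls off the work surface, if the arm or the gripper's body presses on something with over 40 N, if the wrist force passes 120 N, or if a joint passes its speed limit or range.

## Robot

A 6-joint arm with a two-finger parallel gripper is mounted at the origin on a cart in front of the work surface, level with it; the furniture and walls round the work are solid. World frame = base frame: x ahead of the robot, y to its left, z up, the work surface at z = 0. Lengths are in m, angles in rad, forces in N, time in s.
With the tool pointing down it reaches from about 0.4 to 0.825 m from the base axis. Payload 7 kg.
Tool frame: the origin (TCP) lies on the front face of the gripper's body, between the roots of the fingers; the fingertips stand 66 mm ahead of it and the grasp point (between the pads) lies 47 mm ahead of it; z points along the fingers, y is the line along which they close (so a half turn about z gives the same grasp; the last joint's range is limited). The gripper opens to 88 mm and grips with 3 to 60 N. Pads are 19 mm wide; open, the fingers measure 130 mm over their backs; the gripper's body (78 mm by 193 mm) begins 47 mm behind the grasp point.
Start: joints at [1.549, 0.359, 0.012, 0, -1.224, -0.288], TCP at [0.206, 0.643, 0.292] pointing down, gripper open.
Joint ranges: [-3.07, 3.07], [-1.43, 2.12], [-1.02, 1.25], [-3.03, 1.67], [-3.05, -0], [-3.03, 3.03]. Speed limits (rad/s): [2.39, 2.39, 3.01, 3.14, 3.14, 3.14].

## Interface

Orientations are given as [roll, pitch, yaw] about the fixed x, y, z axes, in that order (R = Rz(yaw) Ry(pitch) Rx(roll)).
In Python, from station import arm gives the robot as it stands. The module is installed in compiled form; this text tells all that it offers.
- The arm moves only by the tool move_arm, never from a script. Its argument "increments" is a list of rows, each an object of numbers: "jaw": the gripper command: -1 is shut, 1 is fully open, values between are in proportion; "dx", "dy", "dz": the shift along the tool's x, y, z in m; "twist": the turn about the tool's z in rad. A call has 1 to 12 rows; each row shifts and turns the commanded pose from where the row before left it, along the tool's axes as they then stand; what a row does not reach is not made up. A row lasts 1/12 s, in which the tool goes at most 41.7 mm and 7.16 degrees, less where a joint would pass 70% of its speed; a pose out of reach is approached as far as the arm can. A call is refused whole if a number of a shift passes 0.0417 or a number of a turn 0.125, either way. A call with a gripper value outside its range is refused whole. The fingers move at their own pace and stop on an object; "force" is the grip in N (left out, the last holds). Time passes only in rows, so rows that do not move let the fingers close. It gives the time, the measured TCP pose, the force, the opening and the grip force at its end, in the units of the state.
- arm.get_state(): the state, without advancing time (a new reading comes with each control period).
- arm.grab_frame(name): name is "scene" or "top" or "wrist"; returns the picture (480x640x3 uint8, blue, green, red); there is no depth.
- arm.camera_info(name): a dict with "K" (3x3 intrinsics, pixels), "extrinsics" (4x4, takes a point from camera to world coordinates). Camera axes: x right, y down, z forward; pixel columns grow to the right and rows downward; lengths in m; the calibration is good to about 2 mm. A picture is of the moment at which its call begins: read the wrist's pose just before it. camera_info takes no time and is no camera call; for the wrist camera it gives the pose at the moment of the call.
- arm.job_done(): hands the job in; it is judged then, once.
Trained networks look in the newest picture that a camera, given by its name, has taken for a name from the list of things; names that differ only in an ending like _2 or _b are one class to them, and where a whole thing is asked for, a point or a joint stands for the part that bears it (a point fixed in the world has none). Each returns a list of dicts, best first, with "score" (0 to 1); they miss things now and then, are a little off and sometimes report something else, mostly with a low value. They report only what shows in the picture. A call takes as long as a camera call.
- arm.find_in(camera, name): "position" ([x, y, z] in m, in world coordinates, good to about 4 mm: the middle of the surface that is visible of it).
- arm.silhouettes(camera, name): "pixels" (480x640 bool, what is visible of it).
- arm.pinpoint(camera, name): "position" ([x, y, z] in m, in world coordinates, good to about 4 mm: a listed point, or the origin of a listed thing).
The state is a dict: "t": time; "q": joint angles; "qd": joint speeds; "joint_efforts": joint torques, N m; "eef_pos": TCP position; "ee_rot": TCP orientation; "force": force on the tool from outside, world axes, zero at the start; "moment": the same for the moment, N m; "width": finger opening in m; "gripper_force": force on a finger pad.
Only numpy, scipy, OpenCV 4.12 (cv2) and the standard library are available. Lean on these libraries where they do the work, as an engineer would, in place of code of your own. Each camera call takes 0.05 s, during which the arm holds its last target. There are 200 camera calls.

## Working session

There is one attempt and no reset: what is moved stays moved. The work goes in short steps, Python scripts to look and compute and a tool call to move; the robot and the scene stay as the last step left them, time stands still between calls to the robot, and variables do not carry over. Pictures are saved under pics/ and viewed, at most 10 in all, crops included, and the job is handed in when it is done.

Besides the shell and the picture viewer there is one more tool, called after "Request:" as name([rows], argument=value, ...), one row to a line, values as JSON. move_arm: Moves the arm, as the interface text tells. Its arguments: {"type":"object","properties":{"increments":{"type":"array"},"force":{"type":"number"}},"required":["increments"]}

```bash
mkdir -p pics
python3 - <<'E'
from station import arm
import cv2,numpy as np
s=arm.get_state();print(s)
ims=[]
for c in("top","scene"):
    im=arm.grab_frame(c);cv2.imwrite(f"pics/{c}0.png",im)
    for n in("nest","mould","core","core_grip","keeper_post","mat","pen_pot","tape_roll","glue"):
        r=arm.pinpoint(c,n)
        print(c,n,[(np.round(d["position"],3).tolist(),round(d["score"],2)) for d in r[:2]])
    i=arm.camera_info(c);print(np.round(i["K"],1).tolist(),np.round(i["extrinsics"],3).tolist())
E
```

```text
{'t': 0.0, 'q': array([ 1.54910422e+00,  3.59364889e-01,  1.10900194e-02, -3.27259853e-04,
       -1.22410347e+00, -2.88091981e-01]), 'qd': array([-3.90362712e-05, -1.39590798e-03, -6.10404362e-04,  1.45391560e-03,
       -1.52707442e-04,  1.07203418e-03]), 'joint_efforts': array([-1.27164363e-03, -5.82710016e+01,  2.93047893e+01,  6.99743852e+00,
        6.81135280e-03, -1.60322097e-04]), 'eef_pos': array([0.20568854, 0.64251132, 0.29125451]), 'ee_rot': array([ 3.13998842e+00, -1.54557361e-04, -3.09895404e-01]), 'force': array([-0.53949288, -0.8687047 ,  0.00415884]), 'moment': array([-0.02920888, -0.04273236, -0.01081273]), 'gripper_force': 0.0, 'width': 0.08745550353879937}
top nest [([0.459, 0.416, 0.102], 0.69)]
top mould [([0.464, 0.418, 0.006], 0.9), ([0.412, 0.471, 0.086], 0.18)]
top core [([0.461, 0.415, 0.025], 0.9)]
top core_grip [([0.457, 0.415, 0.102], 0.93)]
top keeper_post [([0.41, 0.474, 0.088], 0.68), ([0.46, 0.414, 0.024], 0.46)]
top mat [([0.46, 0.545, 0.003], 0.86)]
top pen_pot [([0.532, 0.302, -0.0], 0.61)]
top tape_roll [([0.437, 0.198, -0.002], 0.6), ([0.46, 0.
[... 181 characters left out ...]
0.007, -0.149, -0.989, 0.93], [0.0, 0.0, 0.0, 1.0]]
scene nest []
scene mould [([0.461, 0.415, 0.011], 0.86), ([0.442, 0.195, -0.006], 0.46)]
scene core [([0.456, 0.418, 0.023], 0.73), ([0.439, 0.196, -0.003], 0.62)]
scene core_grip [([0.461, 0.417, 0.101], 0.68)]
scene keeper_post [([0.415, 0.477, 0.088], 0.9)]
scene mat [([0.46, 0.547, -0.002], 0.86)]
scene pen_pot [([0.528, 0.302, 0.003], 0.84)]
scene tape_roll [([0.44, 0.196, -0.005], 0.68), ([0.416, 0.475, 0.091], 0.48)]
scene glue [([0.432, 0.304, -0.001], 0.95)]
[[464.3, 0.0, 320.1], [0.0, 464.3, 240.9], [0.0, 0.0, 1.0]] [[-0.264, 0.805, -0.531, 0.934], [0.965, 0.222, -0.143, 0.51], [0.003, -0.55, -0.835, 0.798], [0.0, 0.0, 0.0, 1.0]]
```

View pics/top0.png

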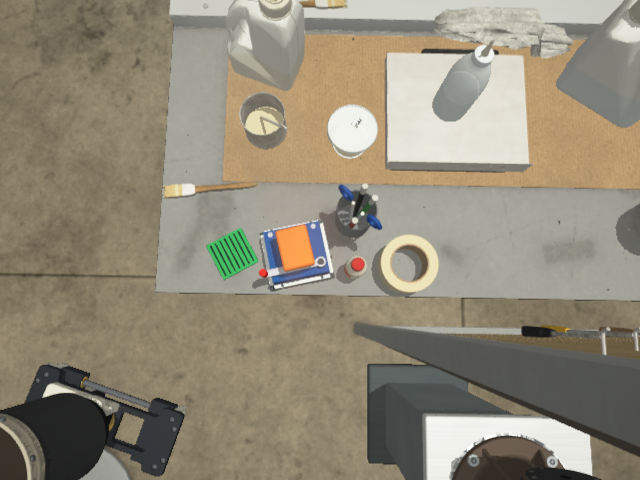

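View pics/scene0.png

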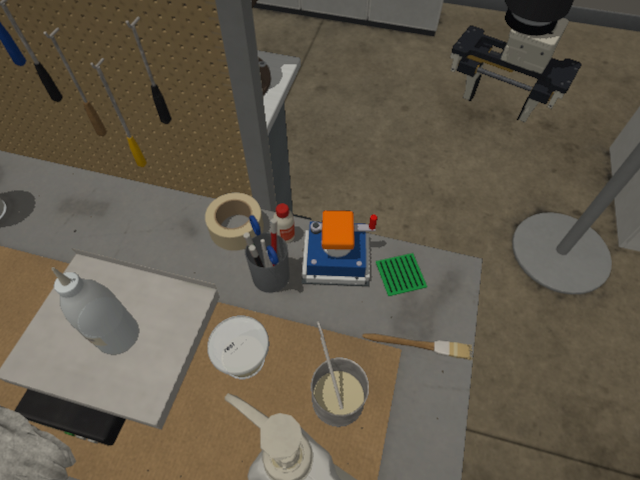

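```bash
cat > h.py <<'E'
from station import arm
import cv2,numpy as np
def ray(c,px,z):
    i=arm.camera_info(c);E=np.array(i["extrinsics"]);px=np.atleast_2d(px)
    d=(np.c_[px,np.ones(len(px))]@np.linalg.inv(i["K"]).T)@E[:3,:3].T
    return E[:3,3]+d*((z-E[2,3])/d[:,2])[:,None]
def proj(c,P):
    i=arm.camera_info(c);E=np.linalg.inv(i["extrinsics"]);p=(np.atleast_2d(P)@E[:3,:3].T+E[:3,3])@np.array(i["K"]).T
    return p[:,:2]/p[:,2:]
def rect(c,n,z):
    arm.grab_frame(c)
    for d in arm.silhouettes(c,n)[:1]:
        m=np.argwhere(d["pixels"])[:,::-1]
        w=ray(c,m,z)[:,:2].astype(np.float32)
        (cx,cy),s,a=cv2.minAreaRect(w*1000); print(c,n,round(cx,1),round(cy,1),np.round(s,1),round(a,1))
E
python3 - <<'E'
from h import *
for n,z in(("core_grip",.114),("mat",.005),("mould",.056)): rect("top",n,z)
for n,z in(("core_grip",.114),("mat",.005)): rect("scene",n,z)
for z in (-.1,0,.2,.4,.6): print(z,proj("scene",[.32,.298,z]).round(),proj("top",[.32,.298,z]).round())
print("top-foot in scene at z", [ray("scene",[290,216],z).round(3).tolist() for z in(-.1,0)],[ray("top",[355,324],z).round(3).tolist() for z in(-.1,0,)])
im=cv2.imread("pics/top0.png")[200:480,200:640];cv2.imwrite("pics/c1.png",cv2.resize(im,None,fx=1.8,fy=1.8))
E
```

```text
top core_grip 457.6 417.6 [76.6 56.4] 15.5
top mat 459.3 548.3 [79.5 79.8] 28.9
top mould 454.1 427.2 [105.6 132.2] 13.1
scene core_grip 472.3 419.3 [99.7 57.3] 15.2
scene mat 460.5 547.3 [84.  82.2] 30.2
-0.1 [[301. 221.]] [[351. 324.]]
0 [[300. 195.]] [[355. 325.]]
0.2 [[296. 126.]] [[366. 328.]]
0.4 [[291.  24.]] [[387. 332.]]
0.6 [[ 282. -143.]] [[431. 341.]]
top-foot in scene at z [[[0.313, 0.268, -0.1]], [[0.382, 0.295, 0.0]]] [[[0.321, 0.289, -0.1]], [[0.322, 0.298, 0.0]]]
```

View pics/c1.png

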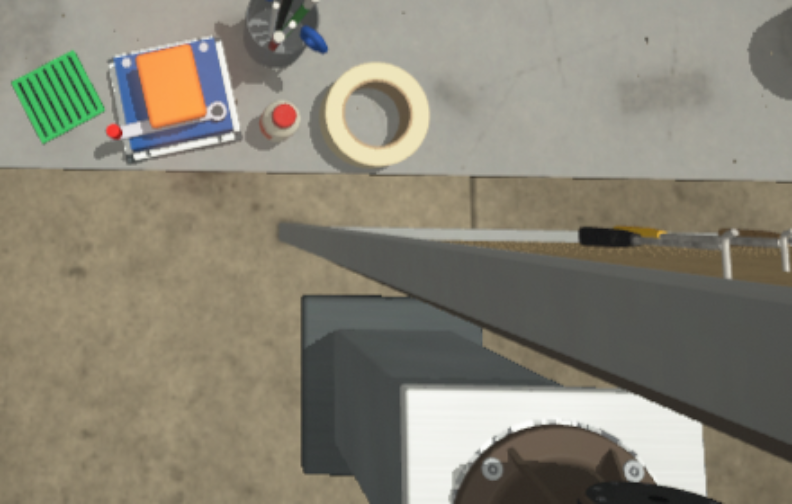

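The panel end beside the arm stands at about x 0.3, y 0.22. The keeper post is at about top px (264,272) and the grip block at about (295,247). I'll turn the tool first, then approach stepwise and watch the kinematics.

Request:
move_arm([
  {"twist": 0.125,"jaw": -0.4},
  {"twist": 0.125,"jaw": -0.4},
  {"twist": 0.125,"jaw": -0.4},
  {"twist": 0.125,"jaw": -0.4},
  {"twist": 0.125,"jaw": -0.4},
  {"twist": 0.125,"jaw": -0.4},
  {"twist": 0.125,"jaw": -0.4},
  {"twist": 0.125,"jaw": -0.4},
  {"jaw": -0.4},
])

```text
$.increments[0]: bad value
```

```bash
cat >> h.py <<'E'
def st():
    s=arm.get_state();y=s["ee_rot"][2];print("t",round(s["t"],2),"q",s["q"].round(3),"tcp",s["eef_pos"].round(4),"rpy",s["ee_rot"].round(3),"F",s["force"].round(1),"M",s["moment"].round(2),"w",round(s["width"],4),"g",round(s["gripper_force"],1));return s
def to(x,y,z=None):
    s=st();p=s["eef_pos"];a=s["ee_rot"][2];d=np.array([x-p[0],y-p[1]])
    print("dx",round(d@[np.cos(a),np.sin(a)],4),"dy",round(d@[np.sin(a),-np.cos(a)],4),"dz",None if z is None else round(p[2]-z,4))
E
python3 -c "
from h import *
to(.36,.55,.29)"
```

```text
t 1.5 q [ 1.549  0.359  0.012 -0.    -1.224 -0.288] tcp [0.2058 0.6428 0.2921] rpy [ 3.142  0.    -0.31 ] F [-0.3  0.3  0.8] M [-0.03  0.05  0.02] w 0.0874 g 0.0
dx 0.1752 dy 0.0414 dz 0.0021
```

Request:
move_arm([
  {"dx": 0,"dy": 0,"dz": 0,"twist": 0.12,"jaw": -0.4},
  {"dx": 0,"dy": 0,"dz": 0,"twist": 0.12,"jaw": -0.4},
  {"dx": 0,"dy": 0,"dz": 0,"twist": 0.12,"jaw": -0.4},
  {"dx": 0,"dy": 0,"dz": 0,"twist": 0.12,"jaw": -0.4},
  {"dx": 0,"dy": 0,"dz": 0,"twist": 0.12,"jaw": -0.4},
  {"dx": 0,"dy": 0,"dz": 0,"twist": 0.12,"jaw": -0.4},
  {"dx": 0,"dy": 0,"dz": 0,"twist": 0.12,"jaw": -0.4},
  {"dx": 0,"dy": 0,"dz": 0,"twist": 0.12,"jaw": -0.4},
  {"dx": 0,"dy": 0,"dz": 0,"twist": 0.04,"jaw": -0.4},
])

```text
t: 2.25
eef_pos: [0.2058, 0.6428, 0.2922]
ee_rot: [3.142, 0.0, -1.317]
force: [0.2, 0.6, -1.2]
width: 0.033
gripper_force: 0.0
```

```bash
python3 -c "
from h import *
to(.36,.58,.29)"
```

```text
t 2.25 q [ 1.549  0.359  0.012 -0.    -1.224 -1.295] tcp [0.2058 0.6428 0.2922] rpy [ 3.142  0.    -1.317] F [ 0.2  0.6 -1.2] M [ 0.08 -0.08  0.05] w 0.033 g 0.0
dx 0.0995 dy -0.1335 dz 0.0022
```

Request:
move_arm([
  {"dx": 0.02,"dy": -0.026,"dz": 0,"twist": 0,"jaw": -0.4},
  {"dx": 0.02,"dy": -0.026,"dz": 0,"twist": 0,"jaw": -0.4},
  {"dx": 0.02,"dy": -0.026,"dz": 0,"twist": 0,"jaw": -0.4},
  {"dx": 0.02,"dy": -0.026,"dz": 0,"twist": 0,"jaw": -0.4},
  {"dx": 0.02,"dy": -0.026,"dz": 0,"twist": 0,"jaw": -0.4},
  {"dx": 0,"dy": 0,"dz": 0,"twist": 0,"jaw": -0.4},
])

```text
t: 2.75
eef_pos: [0.3616, 0.5774, 0.2921]
ee_rot: [-3.141, -0.001, -1.313]
force: [-0.8, 0.1, 0.2]
width: 0.0265
gripper_force: 0.0
```

Run:
```python
from h import *
s=st()
p=s["eef_pos"];r=np.hypot(p[0],p[1]);az=np.arctan2(p[1],p[0]);print(r,az,s["q"][0]-az)
ims=[arm.grab_frame(c) for c in("scene","top")]
cv2.imwrite("pics/st1.png",cv2.resize(np.hstack(ims),None,fx=.62,fy=.62))
for n in ("keeper_post","core_grip"):
    for c in("top","scene"): print(n,c,[(np.round(d["position"],3).tolist(),round(d["score"],2)) for d in arm.pinpoint(c,n)[:1]])
```

```text
t 2.75 q [ 1.297e+00  3.690e-01  2.700e-02  1.000e-03 -1.229e+00 -1.040e+00] tcp [0.3616 0.5774 0.2921] rpy [-3.141e+00 -1.000e-03 -1.313e+00] F [-0.8  0.1  0.2] M [0.17 0.02 0.03] w 0.0265 g 0.0
0.6812678984404691 1.0113323118298447 0.2858067723882418
keeper_post top [([0.413, 0.47, 0.084], 0.72)]
keeper_post scene [([0.414, 0.477, 0.09], 0.84)]
core_grip top [([0.462, 0.416, 0.106], 0.73)]
core_grip scene [([0.466, 0.416, 0.103], 0.83)]
```

View pics/st1.png

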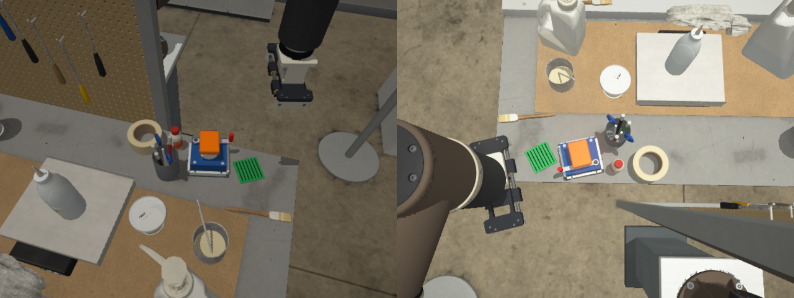

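```bash
python3 -c "
from h import *
to(.412,.473,.20)"
```

```text
t 3.05 q [ 1.306  0.368  0.026 -0.    -1.229 -1.043] tcp [0.3563 0.5802 0.2922] rpy [ 3.142  0.    -1.309] F [-0.3  0.3 -0.4] M [ 0.07 -0.01  0.03] w 0.0264 g 0.0
dx 0.118 dy -0.026 dz 0.0922
```

Request:
move_arm([
  {"dx": 0.02,"dy": -0.005,"dz": 0.01,"twist": 0,"jaw": -0.18},
  {"dx": 0.02,"dy": -0.005,"dz": 0.015,"twist": 0,"jaw": -0.18},
  {"dx": 0.02,"dy": -0.005,"dz": 0.015,"twist": 0,"jaw": -0.18},
  {"dx": 0.02,"dy": -0.005,"dz": 0.015,"twist": 0,"jaw": -0.18},
  {"dx": 0.02,"dy": -0.004,"dz": 0.015,"twist": 0,"jaw": -0.18},
  {"dx": 0.018,"dy": -0.002,"dz": 0.012,"twist": 0,"jaw": -0.18},
  {"dx": 0,"dy": 0,"dz": 0,"twist": 0,"jaw": -0.18},
  {"dx": 0,"dy": 0,"dz": 0,"twist": 0,"jaw": -0.18},
])

```text
t: 3.72
eef_pos: [0.4123, 0.4722, 0.2098]
ee_rot: [3.141, -0.001, -1.31]
force: [-0.1, 0.2, 0.4]
width: 0.0356
gripper_force: 0.0
```

Run:
```python
from h import *
to(.412,.473,.15)
im=arm.grab_frame("wrist");cv2.imwrite("pics/w1.png",im)
for n in ("keeper_post","core_grip","mould"):
    print(n,[(np.round(d["position"],4).tolist(),round(d["score"],2)) for d in arm.pinpoint("wrist",n)[:2]])
print(proj("wrist",[.412,.473,.1035]))
arm.grab_frame("scene");print([(np.round(d["position"],4).tolist(),round(d["score"],2)) for d in arm.pinpoint("scene","keeper_post")[:2]])
```

```text
t 3.72 q [ 1.164  0.343 -0.209 -0.    -1.02  -0.903] tcp [0.4123 0.4722 0.2098] rpy [ 3.141e+00 -1.000e-03 -1.310e+00] F [-0.1  0.2  0.4] M [ 0.13  0.01 -0.01] w 0.0356 g 0.0
dx -0.0009 dy 0.0001 dz 0.0598
keeper_post []
core_grip [([0.4552, 0.418, 0.1032], 0.76)]
mould []
[[315.39942733 267.7447741 ]]
[([0.4167, 0.4727, 0.0872], 0.67)]
```

View pics/w1.png

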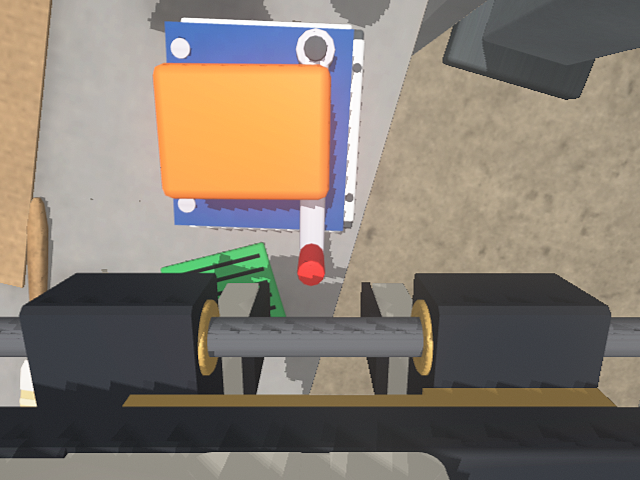

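The wrist view shows the red post top at (312,270), against a predicted (315,268), so it is aligned. The keeper still lies beside the grip block. Next: descend and close lightly.

Request:
move_arm([
  {"dx": 0,"dy": 0,"dz": 0.02,"twist": 0,"jaw": -0.18},
  {"dx": 0,"dy": 0,"dz": 0.02,"twist": 0,"jaw": -0.18},
  {"dx": 0,"dy": 0,"dz": 0.02,"twist": 0,"jaw": -0.18},
  {"dx": 0,"dy": 0,"dz": 0,"twist": 0,"jaw": -0.18},
  {"dx": 0,"dy": 0,"dz": 0,"twist": 0,"jaw": -0.6},
  {"dx": 0,"dy": 0,"dz": 0,"twist": 0,"jaw": -0.7},
  {"dx": 0,"dy": 0,"dz": 0,"twist": 0,"jaw": -0.8},
  {"dx": 0,"dy": 0,"dz": 0,"twist": 0,"jaw": -0.8},
  {"dx": 0,"dy": 0,"dz": 0,"twist": 0,"jaw": -0.8},
], force=4)

```text
t: 4.77
eef_pos: [0.4131, 0.4732, 0.1515]
ee_rot: [-3.14, 0.002, -1.31]
force: [-0.6, 1.4, 3.3]
width: 0.0137
gripper_force: 4.0
```

Request:
move_arm([
  {"dx": 0.0005,"dy": 0.0108,"dz": 0,"twist": 0,"jaw": -0.8},
  {"dx": 0.0016,"dy": 0.0107,"dz": 0,"twist": 0,"jaw": -0.8},
  {"dx": 0.0027,"dy": 0.0105,"dz": 0,"twist": 0,"jaw": -0.8},
  {"dx": 0.0037,"dy": 0.0101,"dz": 0,"twist": 0,"jaw": -0.8},
  {"dx": 0.0047,"dy": 0.0097,"dz": 0,"twist": 0,"jaw": -0.8},
  {"dx": 0.0056,"dy": 0.0092,"dz": 0,"twist": 0,"jaw": -0.8},
  {"dx": 0.0065,"dy": 0.0086,"dz": 0,"twist": 0,"jaw": -0.8},
  {"dx": 0.0074,"dy": 0.0079,"dz": 0,"twist": 0,"jaw": -0.8},
  {"dx": 0.0081,"dy": 0.0071,"dz": 0,"twist": 0,"jaw": -0.8},
  {"dx": 0.0088,"dy": 0.0063,"dz": 0,"twist": 0,"jaw": -0.8},
  {"dx": 0,"dy": 0,"dz": 0,"twist": 0,"jaw": -0.8},
])

```text
t: 5.68
eef_pos: [0.3377, 0.3998, 0.1505]
ee_rot: [-3.14, 0.001, -1.31]
force: [8.1, 0.4, -3.7]
width: 0.0153
gripper_force: 4.0
```

Run:
```python
from h import *
s=st();p=s["eef_pos"];r=p[:2]-[.442,.368];print(r,np.hypot(*r),np.arctan2(-r[0],r[1])-.264)
```

```text
t 5.68 q [ 1.245e+00  2.510e-01 -5.070e-01  1.000e-03 -8.110e-01 -9.850e-01] tcp [0.3377 0.3998 0.1505] rpy [-3.14e+00  1.00e-03 -1.31e+00] F [ 8.1  0.4 -3.7] M [ 0.1  -3.03 -0.03] w 0.0153 g 4.0
[-0.10432715  0.03178679] 0.10906215901968407 1.011048006029621
```

Request:
move_arm([
  {"dx": 0.002,"dy": 0.003,"dz": 0,"twist": 0,"jaw": -0.8},
  {"dx": 0,"dy": 0,"dz": 0,"twist": 0,"jaw": -0.8},
  {"dx": 0,"dy": 0,"dz": 0,"twist": 0,"jaw": -0.8},
])

```text
t: 5.93
eef_pos: [0.3362, 0.3989, 0.1505]
ee_rot: [-3.139, 0.002, -1.31]
force: [7.4, 3.2, -1.5]
width: 0.0187
gripper_force: 4.0
```

Request:
move_arm([
  {"dx": 0,"dy": -0.002,"dz": 0,"twist": 0,"jaw": -0.45},
  {"dx": 0,"dy": 0,"dz": 0,"twist": 0,"jaw": -0.45},
  {"dx": 0,"dy": 0,"dz": 0,"twist": 0,"jaw": -0.45},
  {"dx": 0,"dy": 0,"dz": -0.03,"twist": 0,"jaw": -0.45},
  {"dx": 0,"dy": 0,"dz": -0.03,"twist": 0,"jaw": 0.5},
  {"dx": 0,"dy": 0,"dz": -0.01,"twist": 0,"jaw": 1},
  {"dx": 0,"dy": 0,"dz": 0,"twist": 0,"jaw": 1},
])

```text
t: 6.52
eef_pos: [0.3377, 0.3997, 0.2229]
ee_rot: [-3.139, 0.003, -1.31]
force: [0.6, 0.2, 0.2]
width: 0.0387
gripper_force: 0.0
```

Run:
```python
from h import *
st()
ims=[]
for c in ("top","scene","wrist"):
    im=arm.grab_frame(c);ims.append(im)
    for n in ("keeper_post","core_grip","core"): print(c,n,[(np.round(d["position"],4).tolist(),round(d["score"],2)) for d in arm.pinpoint(c,n)[:1]])
    for d in arm.silhouettes(c,"core_grip")[:1]:
        m=np.argwhere(d["pixels"])[:,::-1];w=ray(c,m,.115)[:,:2].astype(np.float32);print(cv2.minAreaRect(w*1000))
cv2.imwrite("pics/st2.png",np.hstack([ims[1][130:330,230:480],cv2.resize(ims[2],(400,300))[:200]]))
to(.46,.417,.2)
```

```text
t 6.52 q [ 1.245  0.166 -0.421  0.    -0.979 -0.984] tcp [0.3377 0.3997 0.2229] rpy [-3.139e+00  3.000e-03 -1.310e+00] F [0.6 0.2 0.2] M [ 0.1  -0.04 -0.03] w 0.0387 g 0.0
top keeper_post []
top core_grip [([0.4601, 0.4153, 0.1021], 0.69)]
top core [([0.462, 0.4147, 0.0226], 0.78)]
((474.2114562988281, 422.55615234375), (37.97991943359375, 56.53768539428711), 14.964027404785156)
scene keeper_post []
scene core_grip [([0.4629, 0.4176, 0.1031], 0.89)]
scene core [([0.4561, 0.4156, 0.0247], 0.88)]
((471.938720703125, 419.2351379394531), (97.59140014648438, 57.3910026550293), 15.163043975830078)
wrist keeper_post [([0.3445, 0.3998, 0.0911], 0.89)]
wrist core_grip [([0.4553, 0.4178, 0.1048], 0.95)]
wrist core []
t 7.27 q [ 1.245  0.17  -0.424 -0.    -0.978 -0.984] tcp [0.3373 0.3989 0.2201] rpy [ 3.142 -0.    -1.31 ] F [-0.4 -0.4 -0.9] M [ 0.07 -0.05 -0.03] w 0.0872 g 0.0
dx 0.0142 dy -0.1232 dz 0.0201
```

View pics/st2.png

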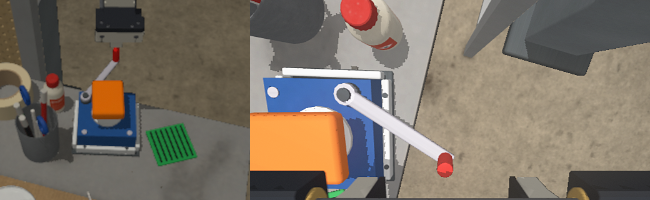

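The keeper is open: its post sits well out past the rail on the -x side. Next I'll move beside the core for a close measurement.

Request:
move_arm([
  {"dx": -0.009,"dy": -0.0305,"dz": 0,"twist": 0,"jaw": 1},
  {"dx": -0.009,"dy": -0.0305,"dz": 0,"twist": 0,"jaw": 1},
  {"dx": -0.009,"dy": -0.0305,"dz": 0,"twist": 0,"jaw": 1},
  {"dx": -0.009,"dy": -0.0305,"dz": 0,"twist": 0,"jaw": 1},
  {"dx": 0,"dy": 0,"dz": 0,"twist": 0,"jaw": 1},
  {"dx": 0,"dy": 0,"dz": 0,"twist": 0,"jaw": 1},
  {"dx": 0,"dy": 0,"dz": 0,"twist": 0,"jaw": 1},
])

```text
t: 7.85
eef_pos: [0.4457, 0.4647, 0.2195]
ee_rot: [3.141, -0.001, -1.31]
force: [-0.6, 0.6, 0.3]
width: 0.0872
gripper_force: 0.0
```

Run:
```python
from h import *
st()
im=arm.grab_frame("wrist");I=arm.camera_info("wrist")
for n in ("keeper_post","core_grip"): print(n,[(np.round(d["position"],4).tolist(),round(d["score"],2)) for d in arm.pinpoint("wrist",n)[:1]])
for d in arm.silhouettes("wrist","core_grip")[:1]:
    m=np.argwhere(d["pixels"])[:,::-1];w=ray("wrist",m,.114)[:,:2].astype(np.float32);print(m.min(0),m.max(0),cv2.minAreaRect(w*1000))
c=ray("wrist",[320,240],.114);print(c,np.array(I["extrinsics"]).round(3).tolist())
to(.459,.4165,.2)
```

```text
t 7.85 q [ 1.109  0.361 -0.157 -0.    -1.054 -0.848] tcp [0.4457 0.4647 0.2195] rpy [ 3.141e+00 -1.000e-03 -1.310e+00] F [-0.6  0.6  0.3] M [ 0.01 -0.02 -0.02] w 0.0872 g 0.0
keeper_post [([0.3411, 0.4031, 0.0929], 0.68)]
core_grip [([0.4524, 0.4154, 0.1038], 0.93)]
[231 102] [396 228] ((458.2494201660156, 416.6687316894531), (75.54041290283203, 57.72631072998047), 16.316482543945312)
[[0.44634792 0.44959693 0.114     ]] [[-0.966, -0.249, -0.067, 0.463], [-0.258, 0.934, 0.248, 0.399], [0.001, 0.257, -0.966, 0.313], [0.0, 0.0, 0.0, 1.0]]
t 8.05 q [ 1.11   0.359 -0.158 -0.    -1.054 -0.848] tcp [0.4452 0.465  0.2207] rpy [-3.141e+00  1.000e-03 -1.309e+00] F [-0.5  0.5  0.4] M [ 0.06 -0.04  0.  ] w 0.0878 g 0.0
dx 0.0504 dy -0.0008 dz 0.0207
```

Request:
move_arm([
  {"dx": 0.017,"dy": 0,"dz": 0,"twist": -0.006,"jaw": 1},
  {"dx": 0.017,"dy": 0,"dz": 0,"twist": -0.006,"jaw": 1},
  {"dx": 0.016,"dy": 0,"dz": 0,"twist": 0,"jaw": 1},
  {"dx": 0,"dy": 0,"dz": 0.015,"twist": 0,"jaw": 1},
  {"dx": 0,"dy": 0,"dz": 0.015,"twist": 0,"jaw": 1},
  {"dx": 0,"dy": 0,"dz": 0,"twist": 0,"jaw": 1},
])

```text
t: 8.55
eef_pos: [0.4582, 0.4148, 0.188]
ee_rot: [3.139, -0.002, -1.299]
force: [-0.3, -0.6, -1.1]
width: 0.0875
gripper_force: 0.0
```

Request:
move_arm([
  {"dx": 0,"dy": 0,"dz": 0.01,"twist": 0,"jaw": 1},
  {"dx": 0,"dy": 0,"dz": 0.01,"twist": 0,"jaw": 1},
  {"dx": 0,"dy": 0,"dz": 0.01,"twist": 0,"jaw": 1},
  {"dx": 0,"dy": 0,"dz": 0.008,"twist": 0,"jaw": 1},
  {"dx": 0,"dy": 0,"dz": 0,"twist": 0,"jaw": 1},
])

```text
t: 8.97
eef_pos: [0.4584, 0.4162, 0.1499]
ee_rot: [3.139, -0.002, -1.298]
force: [0.8, -0.2, 0.4]
width: 0.0878
gripper_force: 0.0
```

No contact. Close on the block.

Request:
move_arm([
  {"dx": 0,"dy": 0,"dz": 0,"twist": 0,"jaw": 0.5},
  {"dx": 0,"dy": 0,"dz": 0,"twist": 0,"jaw": 0.5},
  {"dx": 0,"dy": 0,"dz": 0,"twist": 0,"jaw": 0.3},
  {"dx": 0,"dy": 0,"dz": 0,"twist": 0,"jaw": 0.3},
], force=45)

```text
t: 9.3
eef_pos: [0.4589, 0.4171, 0.1525]
ee_rot: [-3.141, 0.0, -1.298]
force: [-2.4, 0.3, -0.1]
width: 0.0758
gripper_force: 45.0
```

```bash
python3 -c "
from h import *
st()"
```

```text
t 9.3 q [ 1.052  0.389 -0.288 -0.    -0.893 -0.779] tcp [0.4589 0.4171 0.1525] rpy [-3.141  0.    -1.298] F [-2.4  0.3 -0.1] M [ 0.17  0.64 -0.02] w 0.0758 g 45.0
```

Request:
move_arm([
  {"dx": 0,"dy": 0,"dz": 0,"twist": 0.08,"jaw": 0.3},
  {"dx": 0,"dy": 0,"dz": 0,"twist": 0.08,"jaw": 0.3},
  {"dx": 0,"dy": 0,"dz": -0.0003,"twist": 0.1,"jaw": 0.3},
  {"dx": 0,"dy": 0,"dz": -0.0003,"twist": 0.1,"jaw": 0.3},
])

```text
t: 9.63
eef_pos: [0.4591, 0.417, 0.1527]
ee_rot: [-3.141, 0.0, -1.662]
force: [1.0, 0.7, -4.3]
width: 0.076
gripper_force: 45.0
```

```bash
python3 -c "
from h import *
st()"
```

```text
t 9.63 q [ 1.052  0.389 -0.288  0.    -0.894 -1.143] tcp [0.4591 0.417  0.1527] rpy [-3.141  0.    -1.662] F [ 1.   0.7 -4.3] M [ 0.24 -0.2   0.4 ] w 0.076 g 45.0
```

Request:
move_arm([
  {"dx": 0,"dy": 0,"dz": 0,"twist": -0.12,"jaw": 0.3},
  {"dx": 0,"dy": 0,"dz": -0.0004,"twist": -0.12,"jaw": 0.3},
  {"dx": 0,"dy": 0,"dz": -0.0004,"twist": -0.12,"jaw": 0.3},
  {"dx": 0,"dy": 0,"dz": -0.0004,"twist": -0.12,"jaw": 0.3},
  {"dx": 0,"dy": 0,"dz": -0.0004,"twist": -0.12,"jaw": 0.3},
  {"dx": 0,"dy": 0,"dz": -0.0004,"twist": -0.12,"jaw": 0.3},
])

```text
t: 10.13
eef_pos: [0.4586, 0.4167, 0.1538]
ee_rot: [3.14, 0.001, -0.933]
force: [0.9, 2.4, -9.8]
width: 0.0761
gripper_force: 45.0
```

Request:
move_arm([
  {"dx": 0,"dy": 0,"dz": 0,"twist": 0.12,"jaw": 0.3},
  {"dx": 0,"dy": 0,"dz": -0.0004,"twist": 0.12,"jaw": 0.3},
  {"dx": 0,"dy": 0,"dz": -0.0004,"twist": 0.12,"jaw": 0.3},
  {"dx": 0,"dy": 0,"dz": -0.0004,"twist": 0.12,"jaw": 0.3},
  {"dx": 0,"dy": 0,"dz": -0.0004,"twist": 0.12,"jaw": 0.3},
  {"dx": 0,"dy": 0,"dz": -0.0004,"twist": 0.12,"jaw": 0.3},
])

```text
t: 10.63
eef_pos: [0.459, 0.4167, 0.1557]
ee_rot: [3.141, -0.001, -1.663]
force: [2.6, 1.0, -9.8]
width: 0.0752
gripper_force: 45.0
```

Run:
```python
from h import *
st();arm.grab_frame("scene")
for n in ("core","core_grip","mould"): print(n,[(np.round(d["position"],4).tolist(),round(d["score"],2)) for d in arm.pinpoint("scene",n)[:1]])
```

```text
t 10.63 q [ 1.052  0.386 -0.284 -0.    -0.901 -1.144] tcp [0.459  0.4167 0.1557] rpy [ 3.141e+00 -1.000e-03 -1.663e+00] F [ 2.6  1.  -9.8] M [ 0.41 -1.56  0.42] w 0.0752 g 45.0
core [([0.4598, 0.417, 0.0287], 0.61)]
core_grip []
mould []
```

Request:
move_arm([
  {"dx": 0,"dy": 0,"dz": 0,"twist": -0.12,"jaw": 0.3},
  {"dx": 0,"dy": 0,"dz": -0.0004,"twist": -0.12,"jaw": 0.3},
  {"dx": 0,"dy": 0,"dz": -0.0004,"twist": -0.12,"jaw": 0.3},
  {"dx": 0,"dy": 0,"dz": -0.0004,"twist": -0.12,"jaw": 0.3},
  {"dx": 0,"dy": 0,"dz": -0.0004,"twist": -0.12,"jaw": 0.3},
  {"dx": 0,"dy": 0,"dz": -0.0004,"twist": -0.12,"jaw": 0.3},
  {"dx": 0,"dy": 0,"dz": 0,"twist": 0.12,"jaw": 0.3},
  {"dx": 0,"dy": 0,"dz": -0.0004,"twist": 0.12,"jaw": 0.3},
  {"dx": 0,"dy": 0,"dz": -0.0004,"twist": 0.12,"jaw": 0.3},
  {"dx": 0,"dy": 0,"dz": -0.0004,"twist": 0.12,"jaw": 0.3},
  {"dx": 0,"dy": 0,"dz": -0.0004,"twist": 0.12,"jaw": 0.3},
  {"dx": 0,"dy": 0,"dz": -0.0004,"twist": 0.12,"jaw": 0.3},
])

```text
t: 11.83
eef_pos: [0.4588, 0.4166, 0.1602]
ee_rot: [3.141, -0.001, -1.659]
force: [1.9, 0.7, -9.7]
width: 0.0757
gripper_force: 45.0
```

Request:
move_arm([
  {"dx": 0,"dy": 0,"dz": 0,"twist": -0.12,"jaw": 0.3},
  {"dx": 0,"dy": 0,"dz": -0.0004,"twist": -0.12,"jaw": 0.3},
  {"dx": 0,"dy": 0,"dz": -0.0004,"twist": -0.12,"jaw": 0.3},
  {"dx": 0,"dy": 0,"dz": -0.0004,"twist": -0.12,"jaw": 0.3},
  {"dx": 0,"dy": 0,"dz": -0.0004,"twist": -0.12,"jaw": 0.3},
  {"dx": 0,"dy": 0,"dz": -0.0004,"twist": -0.12,"jaw": 0.3},
  {"dx": 0,"dy": 0,"dz": 0,"twist": 0.12,"jaw": 0.3},
  {"dx": 0,"dy": 0,"dz": -0.0004,"twist": 0.12,"jaw": 0.3},
  {"dx": 0,"dy": 0,"dz": -0.0004,"twist": 0.12,"jaw": 0.3},
  {"dx": 0,"dy": 0,"dz": -0.0004,"twist": 0.12,"jaw": 0.3},
  {"dx": 0,"dy": 0,"dz": -0.0004,"twist": 0.12,"jaw": 0.3},
  {"dx": 0,"dy": 0,"dz": -0.0004,"twist": 0.12,"jaw": 0.3},
])

```text
t: 12.83
eef_pos: [0.4588, 0.4166, 0.1643]
ee_rot: [3.141, -0.001, -1.659]
force: [2.1, 0.3, -10.5]
width: 0.0757
gripper_force: 45.0
```

Run:
```python
from h import *
st();im=arm.grab_frame("scene");cv2.imwrite("pics/st3.png",cv2.resize(im[170:310,260:420],None,fx=4,fy=4))
for n in ("core","core_grip","mould"): print(n,[(np.round(d["position"],4).tolist(),round(d["score"],2)) for d in arm.pinpoint("scene",n)[:1]])
```

```text
t 12.83 q [ 1.052  0.377 -0.276  0.    -0.919 -1.14 ] tcp [0.4588 0.4166 0.1643] rpy [ 3.141e+00 -1.000e-03 -1.659e+00] F [  2.1   0.3 -10.5] M [ 0.31 -0.81  0.41] w 0.0757 g 45.0
core [([0.5288, 0.3019, 0.0029], 0.62)]
core_grip []
mould [([0.459, 0.4173, 0.0069], 0.97)]
```

View pics/st3.png

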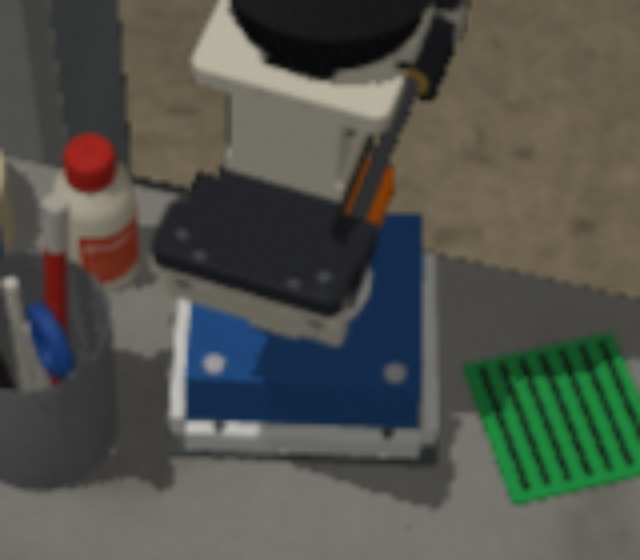

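The crop shows the mould seated in its nest, with its front face at about (300,390) inside the rails. The core rises with the gripper at about a 10 N pull. Continue.

Request:
move_arm([
  {"dx": 0,"dy": 0,"dz": 0,"twist": -0.12,"jaw": 0.3},
  {"dx": 0,"dy": 0,"dz": -0.0004,"twist": -0.12,"jaw": 0.3},
  {"dx": 0,"dy": 0,"dz": -0.0004,"twist": -0.12,"jaw": 0.3},
  {"dx": 0,"dy": 0,"dz": -0.0004,"twist": -0.12,"jaw": 0.3},
  {"dx": 0,"dy": 0,"dz": -0.0004,"twist": -0.12,"jaw": 0.3},
  {"dx": 0,"dy": 0,"dz": -0.0004,"twist": -0.12,"jaw": 0.3},
  {"dx": 0,"dy": 0,"dz": 0,"twist": 0.12,"jaw": 0.3},
  {"dx": 0,"dy": 0,"dz": -0.0004,"twist": 0.12,"jaw": 0.3},
  {"dx": 0,"dy": 0,"dz": -0.0004,"twist": 0.12,"jaw": 0.3},
  {"dx": 0,"dy": 0,"dz": -0.0004,"twist": 0.12,"jaw": 0.3},
  {"dx": 0,"dy": 0,"dz": -0.0004,"twist": 0.12,"jaw": 0.3},
  {"dx": 0,"dy": 0,"dz": -0.0004,"twist": 0.12,"jaw": 0.3},
])

```text
t: 14.03
eef_pos: [0.4589, 0.4166, 0.1682]
ee_rot: [3.141, -0.001, -1.657]
force: [2.6, -0.0, -10.3]
width: 0.0756
gripper_force: 45.0
```

Request:
move_arm([
  {"dx": 0,"dy": 0,"dz": 0,"twist": -0.12,"jaw": 0.3},
  {"dx": 0,"dy": 0,"dz": -0.0004,"twist": -0.12,"jaw": 0.3},
  {"dx": 0,"dy": 0,"dz": -0.0004,"twist": -0.12,"jaw": 0.3},
  {"dx": 0,"dy": 0,"dz": -0.0004,"twist": -0.12,"jaw": 0.3},
  {"dx": 0,"dy": 0,"dz": -0.0004,"twist": -0.12,"jaw": 0.3},
  {"dx": 0,"dy": 0,"dz": -0.0004,"twist": -0.12,"jaw": 0.3},
  {"dx": 0,"dy": 0,"dz": 0,"twist": 0.12,"jaw": 0.3},
  {"dx": 0,"dy": 0,"dz": -0.0004,"twist": 0.12,"jaw": 0.3},
  {"dx": 0,"dy": 0,"dz": -0.0004,"twist": 0.12,"jaw": 0.3},
  {"dx": 0,"dy": 0,"dz": -0.0004,"twist": 0.12,"jaw": 0.3},
  {"dx": 0,"dy": 0,"dz": -0.0004,"twist": 0.12,"jaw": 0.3},
  {"dx": 0,"dy": 0,"dz": -0.0004,"twist": 0.12,"jaw": 0.3},
])

```text
t: 15.03
eef_pos: [0.4591, 0.4166, 0.1723]
ee_rot: [3.142, -0.001, -1.657]
force: [3.2, -0.3, -11.6]
width: 0.0753
gripper_force: 45.0
```

Request:
move_arm([
  {"dx": 0,"dy": 0,"dz": 0,"twist": -0.12,"jaw": 0.3},
  {"dx": 0,"dy": 0,"dz": -0.0004,"twist": -0.12,"jaw": 0.3},
  {"dx": 0,"dy": 0,"dz": -0.0004,"twist": -0.12,"jaw": 0.3},
  {"dx": 0,"dy": 0,"dz": -0.0004,"twist": -0.12,"jaw": 0.3},
  {"dx": 0,"dy": 0,"dz": -0.0004,"twist": -0.12,"jaw": 0.3},
  {"dx": 0,"dy": 0,"dz": -0.0004,"twist": -0.12,"jaw": 0.3},
  {"dx": 0,"dy": 0,"dz": 0,"twist": 0.12,"jaw": 0.3},
  {"dx": 0,"dy": 0,"dz": -0.0004,"twist": 0.12,"jaw": 0.3},
  {"dx": 0,"dy": 0,"dz": -0.0004,"twist": 0.12,"jaw": 0.3},
  {"dx": 0,"dy": 0,"dz": -0.0004,"twist": 0.12,"jaw": 0.3},
  {"dx": 0,"dy": 0,"dz": -0.0004,"twist": 0.12,"jaw": 0.3},
  {"dx": 0,"dy": 0,"dz": -0.0004,"twist": 0.12,"jaw": 0.3},
])

```text
t: 16.03
eef_pos: [0.4593, 0.4167, 0.1767]
ee_rot: [-3.141, -0.001, -1.657]
force: [1.9, -1.3, -6.1]
width: 0.0758
gripper_force: 45.0
```

Request:
move_arm([
  {"dx": 0,"dy": 0,"dz": 0,"twist": -0.12,"jaw": 0.3},
  {"dx": 0,"dy": 0,"dz": -0.0004,"twist": -0.12,"jaw": 0.3},
  {"dx": 0,"dy": 0,"dz": -0.0004,"twist": -0.12,"jaw": 0.3},
  {"dx": 0,"dy": 0,"dz": -0.0004,"twist": -0.12,"jaw": 0.3},
  {"dx": 0,"dy": 0,"dz": -0.0004,"twist": -0.12,"jaw": 0.3},
  {"dx": 0,"dy": 0,"dz": -0.0004,"twist": -0.12,"jaw": 0.3},
  {"dx": 0,"dy": 0,"dz": 0,"twist": 0.12,"jaw": 0.3},
  {"dx": 0,"dy": 0,"dz": -0.0004,"twist": 0.12,"jaw": 0.3},
  {"dx": 0,"dy": 0,"dz": -0.0004,"twist": 0.12,"jaw": 0.3},
  {"dx": 0,"dy": 0,"dz": -0.0004,"twist": 0.12,"jaw": 0.3},
  {"dx": 0,"dy": 0,"dz": -0.0004,"twist": 0.12,"jaw": 0.3},
  {"dx": 0,"dy": 0,"dz": -0.0004,"twist": 0.12,"jaw": 0.3},
])

```text
t: 17.03
eef_pos: [0.4594, 0.4173, 0.1818]
ee_rot: [-3.141, 0.001, -1.658]
force: [0.2, -0.1, -1.4]
width: 0.0759
gripper_force: 45.0
```

Request:
move_arm([
  {"dx": 0,"dy": 0,"dz": 0,"twist": -0.12,"jaw": 0.3},
  {"dx": 0,"dy": 0,"dz": -0.0004,"twist": -0.12,"jaw": 0.3},
  {"dx": 0,"dy": 0,"dz": -0.0004,"twist": -0.12,"jaw": 0.3},
  {"dx": 0,"dy": 0,"dz": -0.0004,"twist": -0.12,"jaw": 0.3},
  {"dx": 0,"dy": 0,"dz": -0.0004,"twist": -0.12,"jaw": 0.3},
  {"dx": 0,"dy": 0,"dz": -0.0004,"twist": -0.12,"jaw": 0.3},
  {"dx": 0,"dy": 0,"dz": 0,"twist": 0.12,"jaw": 0.3},
  {"dx": 0,"dy": 0,"dz": -0.0004,"twist": 0.12,"jaw": 0.3},
  {"dx": 0,"dy": 0,"dz": -0.0004,"twist": 0.12,"jaw": 0.3},
  {"dx": 0,"dy": 0,"dz": -0.0004,"twist": 0.12,"jaw": 0.3},
  {"dx": 0,"dy": 0,"dz": -0.0004,"twist": 0.12,"jaw": 0.3},
  {"dx": 0,"dy": 0,"dz": -0.0004,"twist": 0.12,"jaw": 0.3},
])

```text
t: 18.03
eef_pos: [0.4593, 0.4173, 0.1859]
ee_rot: [-3.141, 0.001, -1.658]
force: [-0.2, 0.4, -2.8]
width: 0.0756
gripper_force: 45.0
```

Run:
```python
from h import *
st();im=arm.grab_frame("scene")
for n in ("core","core_grip","mould"): print(n,[(np.round(d["position"],4).tolist(),round(d["score"],2)) for d in arm.pinpoint("scene",n)[:1]])
```

```text
t 18.03 q [ 1.052e+00  3.550e-01 -2.530e-01  1.000e-03 -9.620e-01 -1.139e+00] tcp [0.4593 0.4173 0.1859] rpy [-3.141e+00  1.000e-03 -1.658e+00] F [-0.2  0.4 -2.8] M [ 0.09 -0.1   0.05] w 0.0756 g 45.0
core [([0.4574, 0.4161, 0.0577], 0.69)]
core_grip []
mould [([0.4603, 0.4143, 0.0072], 0.77)]
```

Request:
move_arm([
  {"dx": 0,"dy": 0,"dz": -0.01,"twist": 0,"jaw": 0.3},
  {"dx": 0,"dy": 0,"dz": -0.015,"twist": 0,"jaw": 0.3},
  {"dx": 0,"dy": 0,"dz": -0.015,"twist": 0,"jaw": 0.3},
  {"dx": 0,"dy": 0,"dz": -0.01,"twist": 0,"jaw": 0.3},
  {"dx": -0.015,"dy": 0.001,"dz": 0,"twist": 0,"jaw": 0.3},
  {"dx": -0.025,"dy": 0.002,"dz": 0,"twist": 0,"jaw": 0.3},
  {"dx": -0.03,"dy": 0.003,"dz": 0,"twist": 0,"jaw": 0.3},
  {"dx": -0.03,"dy": 0.003,"dz": 0,"twist": 0,"jaw": 0.3},
  {"dx": -0.02,"dy": 0.002,"dz": 0,"twist": 0,"jaw": 0.3},
  {"dx": -0.009,"dy": 0,"dz": 0,"twist": 0,"jaw": 0.3},
  {"dx": 0,"dy": 0,"dz": 0,"twist": 0,"jaw": 0.3},
  {"dx": 0,"dy": 0,"dz": 0,"twist": 0,"jaw": 0.3},
])

```text
t: 19.23
eef_pos: [0.459, 0.5464, 0.2341]
ee_rot: [3.141, -0.001, -1.656]
force: [0.7, -1.2, -2.2]
width: 0.0757
gripper_force: 45.0
```

Run:
```python
from h import *
st()
im=arm.grab_frame("scene");cv2.imwrite("pics/st4.png",im[130:380,220:520])
for n in ("core","mat","mould"): print(n,[(np.round(d["position"],4).tolist(),round(d["score"],2)) for d in arm.pinpoint("scene",n)[:1]])
to(.460,.5475,.14)
```

```text
t 19.23 q [ 1.144  0.458  0.031 -0.    -1.145 -1.23 ] tcp [0.459  0.5464 0.2341] rpy [ 3.141e+00 -1.000e-03 -1.656e+00] F [ 0.7 -1.2 -2.2] M [ 0.03 -0.05 -0.04] w 0.0757 g 45.0
core [([0.455, 0.544, 0.1048], 0.58)]
mat [([0.4601, 0.5472, -0.0007], 0.67)]
mould [([0.4605, 0.4152, 0.0079], 0.68)]
t 19.43 q [ 1.143  0.456  0.03   0.    -1.145 -1.23 ] tcp [0.4595 0.5455 0.2352] rpy [-3.142  0.    -1.658] F [-0.3 -0.7 -2.4] M [ 0.08 -0.11 -0.01] w 0.0756 g 45.0
dx -0.002 dy -0.0003 dz 0.0952
```

View pics/st4.png

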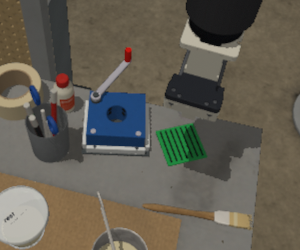

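The crop shows an empty bore at (118,113), the mould in its nest, the keeper open, and the gripper and core above the mat. Lower it.

Request:
move_arm([
  {"dx": -0.002,"dy": 0,"dz": 0.01,"twist": 0,"jaw": 0.3},
  {"dx": 0,"dy": 0,"dz": 0.02,"twist": 0,"jaw": 0.3},
  {"dx": 0,"dy": 0,"dz": 0.02,"twist": 0,"jaw": 0.3},
  {"dx": 0,"dy": 0,"dz": 0.02,"twist": 0,"jaw": 0.3},
  {"dx": 0,"dy": 0,"dz": 0.015,"twist": 0,"jaw": 0.3},
  {"dx": 0,"dy": 0,"dz": 0.009,"twist": 0,"jaw": 0.3},
  {"dx": 0,"dy": 0,"dz": 0.002,"twist": 0,"jaw": 0.3},
  {"dx": 0,"dy": 0,"dz": 0,"twist": 0,"jaw": 0.3},
  {"dx": 0,"dy": 0,"dz": 0,"twist": 0,"jaw": 0.3},
])

```text
t: 20.18
eef_pos: [0.4599, 0.5488, 0.1397]
ee_rot: [-3.141, 0.001, -1.658]
force: [-0.5, -0.0, -1.2]
width: 0.0758
gripper_force: 45.0
```

Request:
move_arm([
  {"dx": 0,"dy": 0,"dz": 0.001,"twist": 0,"jaw": 0.3},
  {"dx": 0,"dy": 0,"dz": 0.001,"twist": 0,"jaw": 0.3},
  {"dx": 0,"dy": 0,"dz": 0,"twist": 0,"jaw": 0.3},
  {"dx": 0,"dy": 0,"dz": 0,"twist": 0,"jaw": 0.3},
])

```text
t: 20.52
eef_pos: [0.4595, 0.5485, 0.1372]
ee_rot: [-3.141, 0.001, -1.658]
force: [-1.4, 0.1, -2.6]
width: 0.0756
gripper_force: 45.0
```

Request:
move_arm([
  {"dx": 0,"dy": 0,"dz": 0.001,"twist": 0,"jaw": 0.3},
  {"dx": 0,"dy": 0,"dz": 0.001,"twist": 0,"jaw": 0.3},
  {"dx": 0,"dy": 0,"dz": 0.001,"twist": 0,"jaw": 0.3},
  {"dx": 0,"dy": 0,"dz": 0,"twist": 0,"jaw": 0.3},
  {"dx": 0,"dy": 0,"dz": 0,"twist": 0,"jaw": 0.3},
])

```text
t: 20.93
eef_pos: [0.4595, 0.5484, 0.1336]
ee_rot: [3.141, -0.0, -1.658]
force: [1.1, -0.5, -2.1]
width: 0.0756
gripper_force: 45.0
```

Request:
move_arm([
  {"dx": 0,"dy": 0,"dz": 0.001,"twist": 0,"jaw": 0.3},
  {"dx": 0,"dy": 0,"dz": 0.001,"twist": 0,"jaw": 0.3},
  {"dx": 0,"dy": 0,"dz": 0,"twist": 0,"jaw": 0.3},
  {"dx": 0,"dy": 0,"dz": 0,"twist": 0,"jaw": 0.3},
])

```text
t: 21.27
eef_pos: [0.4595, 0.5484, 0.1317]
ee_rot: [3.142, -0.0, -1.658]
force: [-0.6, -0.2, -1.7]
width: 0.0757
gripper_force: 45.0
```

Request:
move_arm([
  {"dx": 0,"dy": 0,"dz": 0.0008,"twist": 0,"jaw": 0.3},
  {"dx": 0,"dy": 0,"dz": 0,"twist": 0,"jaw": 0.3},
  {"dx": 0,"dy": 0,"dz": 0,"twist": 0,"jaw": 0.3},
])

```text
t: 21.52
eef_pos: [0.4595, 0.5485, 0.1316]
ee_rot: [-3.141, 0.0, -1.658]
force: [-2.3, -1.5, 4.2]
width: 0.076
gripper_force: 45.0
```

Request:
move_arm([
  {"dx": 0,"dy": 0,"dz": 0.0007,"twist": 0,"jaw": 0.3},
  {"dx": 0,"dy": 0,"dz": 0,"twist": 0,"jaw": 0.3},
  {"dx": 0,"dy": 0,"dz": 0,"twist": 0,"jaw": 0.3},
])

```text
t: 21.77
eef_pos: [0.4595, 0.5485, 0.1316]
ee_rot: [-3.141, 0.001, -1.657]
force: [-3.8, -1.9, 7.7]
width: 0.0757
gripper_force: 45.0
```

Contact at the expected height. Release, rise and check.

Request:
move_arm([
  {"dx": 0,"dy": 0,"dz": -0.0005,"twist": 0,"jaw": 0.3},
  {"dx": 0,"dy": 0,"dz": 0,"twist": 0,"jaw": 0.85},
  {"dx": 0,"dy": 0,"dz": 0,"twist": 0,"jaw": 1},
  {"dx": 0,"dy": 0,"dz": 0,"twist": 0,"jaw": 1},
  {"dx": 0,"dy": 0,"dz": 0,"twist": 0,"jaw": 1},
  {"dx": 0,"dy": 0,"dz": 0,"twist": 0,"jaw": 1},
], force=10)

```text
t: 22.27
eef_pos: [0.4595, 0.5484, 0.1305]
ee_rot: [3.142, -0.0, -1.658]
force: [0.1, -0.3, 1.2]
width: 0.0873
gripper_force: 0.0
```

Request:
move_arm([
  {"dx": 0,"dy": 0,"dz": -0.005,"twist": 0,"jaw": 1},
  {"dx": 0,"dy": 0,"dz": -0.01,"twist": 0,"jaw": 1},
  {"dx": 0,"dy": 0,"dz": -0.02,"twist": 0,"jaw": 1},
  {"dx": 0,"dy": 0,"dz": -0.03,"twist": 0,"jaw": 1},
  {"dx": 0,"dy": 0,"dz": -0.03,"twist": 0,"jaw": 1},
  {"dx": -0.02,"dy": 0,"dz": -0.02,"twist": 0,"jaw": 1},
  {"dx": -0.03,"dy": 0,"dz": 0,"twist": 0,"jaw": 1},
  {"dx": -0.03,"dy": 0,"dz": 0,"twist": 0,"jaw": 1},
  {"dx": -0.02,"dy": 0,"dz": 0,"twist": 0,"jaw": 1},
  {"dx": 0,"dy": 0,"dz": 0,"twist": 0,"jaw": 1},
  {"dx": 0,"dy": 0,"dz": 0,"twist": 0,"jaw": 1},
])

```text
t: 23.18
eef_pos: [0.4679, 0.6488, 0.2457]
ee_rot: [3.142, -0.0, -1.657]
force: [0.2, 0.1, -0.1]
width: 0.0875
gripper_force: 0.0
```

Run:
```python
from h import *
st()
ims=[arm.grab_frame("scene")[150:340,200:480]]
for n in ("core","core_grip","mat","mould","keeper_post","pen_pot","tape_roll","glue"): print(n,[(np.round(d["position"],4).tolist(),round(d["score"],2)) for d in arm.pinpoint("scene",n)[:1]])
w=arm.grab_frame("wrist")
cv2.imwrite("pics/st5.png",np.hstack([cv2.resize(ims[0],(500,339)),cv2.resize(w,(300,225),)[:].copy() if 0 else cv2.copyMakeBorder(cv2.resize(w,(300,225)),0,114,0,0,0)]))
```

```text
t 23.18 q [ 1.188  0.59   0.283  0.    -1.263 -1.274] tcp [0.4679 0.6488 0.2457] rpy [ 3.142 -0.    -1.657] F [ 0.2  0.1 -0.1] M [ 0.04 -0.03  0.04] w 0.0875 g 0.0
core [([0.4583, 0.5488, 0.0039], 0.76)]
core_grip [([0.4607, 0.5462, 0.0775], 0.91)]
mat []
mould []
keeper_post [([0.338, 0.4099, 0.0891], 0.77)]
pen_pot [([0.5319, 0.3055, 0.001], 0.58)]
tape_roll [([0.4395, 0.1968, -0.0024], 0.82)]
glue [([0.4302, 0.3035, -0.0005], 0.75)]
```

View pics/st5.png

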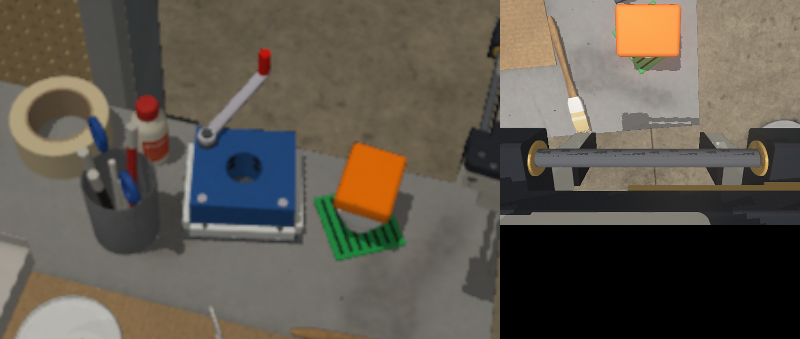

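The core stands upright on the mat at (370,215), the mould is seated with an open bore, and the other things look unmoved. Now I'll check the keeper's angle more exactly.

Run:
```python
from h import *
uv={}
Ps=[];
for c in ("top","scene"):
    im=arm.grab_frame(c).astype(int);b,g,r=im[...,0],im[...,1],im[...,2]
    m=(r>110)&(g<60)&(b<60)
    pr=proj(c,[.34,.402,.0885])[0];yy,xx=np.nonzero(m);k=np.hypot(xx-pr[0],yy-pr[1])<22
    uv[c]=np.array([xx[k].mean(),yy[k].mean()]);print(c,uv[c],k.sum(),pr)
    print(c,[np.round(d["position"],4).tolist() for d in arm.pinpoint(c,"keeper_post")[:1]])
    i=arm.camera_info(c);E=np.linalg.inv(i["extrinsics"]);Ps.append(np.array(i["K"])@E[:3])
    d=arm.silhouettes(c,"mould")
    if d:
        w=ray(c,np.argwhere(d[0]["pixels"])[:,::-1],.056)[:,:2].astype(np.float32);print("mould",cv2.minAreaRect(w*1000))
X=cv2.triangulatePoints(Ps[0],Ps[1],uv["top"],uv["scene"]);X=(X[:3]/X[3]).ravel();print(X)
for piv in([.442,.368],):
  for y in(.26,.28):
    d=X[:2]-piv;print(np.hypot(*d),np.arctan2(-d[0],d[1])-y)
```

```text
top [nan nan] 0 [301.97412933 313.8828235 ]
top [[0.3357, 0.4034, 0.0848]]
mould ((421.30670166015625, 408.82696533203125), (177.01666259765625, 109.30756378173828), 13.054977416992188)
scene [347.0483871  183.16129032] 62 [345.31665028 184.731586  ]
scene [[0.3376, 0.4087, 0.0899]]
mould ((412.2864990234375, 403.8410949707031), (235.0641632080078, 110.74925231933594), 12.245074272155762)
[nan nan nan]
nan nan
nan nan<stdin>:8: RuntimeWarning: Mean of empty slice.
  ret = ret.dtype.type(ret / rcount)
```

Request:
move_arm([
  {"dx": 0.02,"dy": 0.009,"dz": 0,"twist": 0,"jaw": -1},
  {"dx": 0.03,"dy": 0.0135,"dz": 0,"twist": 0,"jaw": -1},
  {"dx": 0.03,"dy": 0.0135,"dz": 0,"twist": 0,"jaw": -1},
  {"dx": 0.03,"dy": 0.0135,"dz": 0,"twist": 0,"jaw": -1},
  {"dx": 0.03,"dy": 0.0135,"dz": 0,"twist": 0,"jaw": -1},
  {"dx": 0.03,"dy": 0.0135,"dz": 0,"twist": 0,"jaw": -1},
  {"dx": 0.03,"dy": 0.0135,"dz": 0,"twist": 0,"jaw": -1},
  {"dx": 0.02,"dy": 0.009,"dz": 0,"twist": 0,"jaw": -1},
  {"dx": 0,"dy": 0,"dz": 0.02,"twist": 0,"jaw": -1},
  {"dx": 0,"dy": 0,"dz": 0.02,"twist": 0,"jaw": -1},
  {"dx": 0,"dy": 0,"dz": 0,"twist": 0,"jaw": -1},
  {"dx": 0,"dy": 0,"dz": 0,"twist": 0,"jaw": -1},
])

```text
t: 24.98
eef_pos: [0.3503, 0.4371, 0.2055]
ee_rot: [3.141, -0.002, -1.658]
force: [0.3, 0.8, 0.3]
width: 0.013
gripper_force: 0.0
```

Run:
```python
from h import *
to(.350,.437,.15);arm.grab_frame("wrist")
print([(np.round(d["position"],4).tolist(),round(d["score"],2)) for d in arm.pinpoint("wrist","keeper_post")[:2]])
```

```text
t 24.98 q [ 1.245  0.245 -0.362  0.    -0.965 -1.332] tcp [0.3503 0.4371 0.2055] rpy [ 3.141e+00 -2.000e-03 -1.658e+00] F [0.3 0.8 0.3] M [ 0.12 -0.13 -0.03] w 0.013 g 0.0
dx 0.0001 dy 0.0003 dz 0.0555
[([0.3408, 0.4062, 0.0914], 0.76)]
```

Request:
move_arm([
  {"dx": 0,"dy": 0,"dz": 0.02,"twist": 0,"jaw": -1},
  {"dx": 0,"dy": 0,"dz": 0.02,"twist": 0,"jaw": -1},
  {"dx": 0,"dy": 0,"dz": 0.015,"twist": 0,"jaw": -1},
  {"dx": 0,"dy": 0,"dz": 0,"twist": 0,"jaw": -1},
  {"dx": 0.004,"dy": 0.001,"dz": 0,"twist": 0,"jaw": -1},
  {"dx": 0.004,"dy": 0.001,"dz": 0,"twist": 0,"jaw": -1},
  {"dx": 0.003,"dy": 0.0005,"dz": 0,"twist": 0,"jaw": -1},
  {"dx": 0.002,"dy": 0.0005,"dz": 0,"twist": 0,"jaw": -1},
  {"dx": 0,"dy": 0,"dz": 0,"twist": 0,"jaw": -1},
  {"dx": 0,"dy": 0,"dz": 0,"twist": 0,"jaw": -1},
])

```text
t: 25.92
eef_pos: [0.3464, 0.4249, 0.1515]
ee_rot: [-3.141, 0.001, -1.658]
force: [-0.7, -0.7, 0.7]
width: 0.0003
gripper_force: 0.0
```

Request:
move_arm([
  {"dx": 0.0015,"dy": 0.0003,"dz": 0,"twist": 0,"jaw": -1},
  {"dx": 0.0015,"dy": 0.0003,"dz": 0,"twist": 0,"jaw": -1},
  {"dx": 0,"dy": 0,"dz": 0,"twist": 0,"jaw": -1},
  {"dx": 0,"dy": 0,"dz": 0,"twist": 0,"jaw": -1},
])

```text
t: 26.25
eef_pos: [0.346, 0.4229, 0.1513]
ee_rot: [-3.141, 0.002, -1.657]
force: [2.2, 4.5, 0.6]
width: 0.0001
gripper_force: 2.2
```

Request:
move_arm([
  {"dx": 0.0015,"dy": 0.0003,"dz": 0,"twist": 0,"jaw": -1},
  {"dx": 0,"dy": 0,"dz": 0,"twist": 0,"jaw": -1},
  {"dx": 0,"dy": 0,"dz": 0,"twist": 0,"jaw": -1},
  {"dx": 0,"dy": 0,"dz": 0,"twist": 0,"jaw": -1},
])

```text
t: 26.58
eef_pos: [0.3455, 0.4212, 0.1513]
ee_rot: [-3.141, 0.002, -1.657]
force: [3.4, 3.9, 1.0]
width: 0.0005
gripper_force: 2.0
```

Request:
move_arm([
  {"dx": 0.0015,"dy": 0.0003,"dz": 0,"twist": 0,"jaw": -1},
  {"dx": 0,"dy": 0,"dz": 0,"twist": 0,"jaw": -1},
  {"dx": 0,"dy": 0,"dz": 0,"twist": 0,"jaw": -1},
  {"dx": 0,"dy": 0,"dz": 0,"twist": 0,"jaw": -1},
])

```text
t: 26.92
eef_pos: [0.3454, 0.4205, 0.1514]
ee_rot: [-3.14, 0.003, -1.657]
force: [4.7, 6.3, -1.3]
width: 0.0005
gripper_force: 3.1
```

Request:
move_arm([
  {"dx": 0.002,"dy": 0.0003,"dz": 0,"twist": 0,"jaw": -1},
  {"dx": 0,"dy": 0,"dz": 0,"twist": 0,"jaw": -1},
  {"dx": 0,"dy": 0,"dz": 0,"twist": 0,"jaw": -1},
  {"dx": 0,"dy": 0,"dz": 0,"twist": 0,"jaw": -1},
])

```text
t: 27.25
eef_pos: [0.3453, 0.42, 0.1516]
ee_rot: [-3.139, 0.006, -1.657]
force: [6.6, 10.0, -4.6]
width: 0.0002
gripper_force: 5.5
```

Hard stop: the keeper is fully open. Back off, rise, and check the final scene.

Request:
move_arm([
  {"dx": -0.01,"dy": 0,"dz": 0,"twist": 0,"jaw": -1},
  {"dx": -0.01,"dy": 0,"dz": 0,"twist": 0,"jaw": -1},
  {"dx": 0,"dy": 0,"dz": -0.03,"twist": 0,"jaw": -1},
  {"dx": 0,"dy": 0,"dz": -0.03,"twist": 0,"jaw": -1},
  {"dx": 0,"dy": 0,"dz": -0.03,"twist": 0,"jaw": -1},
  {"dx": 0,"dy": 0,"dz": -0.03,"twist": 0,"jaw": -1},
  {"dx": 0,"dy": 0,"dz": 0,"twist": 0,"jaw": -1},
  {"dx": 0,"dy": 0,"dz": 0,"twist": 0,"jaw": -1},
])

```text
t: 27.92
eef_pos: [0.3458, 0.4373, 0.2721]
ee_rot: [-3.141, 0.002, -1.658]
force: [0.3, -0.2, -0.8]
width: 0.0008
gripper_force: 0.0
```

Run:
```python
from h import *
st()
im=arm.grab_frame("scene");cv2.imwrite("pics/st6.png",cv2.resize(im[150:340,200:480],None,fx=2.5,fy=2.5))
for n in ("core","mould","keeper_post","mat","pen_pot","tape_roll","glue"): print(n,[(np.round(d["position"],4).tolist(),round(d["score"],2)) for d in arm.pinpoint("scene",n)[:1]])
```

```text
t 27.92 q [ 1.253  0.18  -0.281 -0.    -1.109 -1.34 ] tcp [0.3458 0.4373 0.2721] rpy [-3.141e+00  2.000e-03 -1.658e+00] F [ 0.3 -0.2 -0.8] M [0.   0.02 0.04] w 0.0008 g 0.0
core [([0.4571, 0.5493, 0.0044], 0.89)]
mould [([0.4593, 0.4124, 0.0107], 0.71)]
keeper_post [([0.3387, 0.404, 0.0886], 0.71)]
mat [([0.4594, 0.5455, 0.002], 0.97)]
pen_pot [([0.5288, 0.303, 0.001], 0.84)]
tape_roll [([0.4387, 0.1953, -0.0024], 0.76)]
glue [([0.4325, 0.3042, -0.0016], 0.76)]
```

View pics/st6.png

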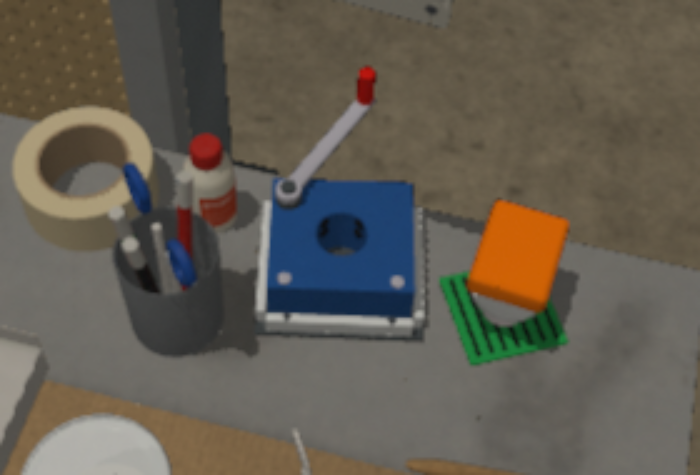

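The mould is seated in its nest, the keeper is open with its post at (367,85), and the core stands upright on the mat at (515,260). The other things are where they were, and the robot is clear.

```bash
python3 -c "
from station import arm
print(arm.job_done())"
```

```text
the job is handed in; nothing more can be done
None
```

I handed the job in at about 28 s: the keeper is swung open to its stop, the core was worked out and stands upright on the green mat, the mould is still down in its nest, and the pot, tape and glue are where they were.

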